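# Stop the drive, free the sagging bolt and hold the guard gate ajar

## Task

First press the red plunger of the drive stop all the way down to its stop, then free the gate of the bench guard: its barrel bolt sags, so lift the bolt by its black knob over the bent-up brass lip of the keeper and, while keeping it lifted, draw it out of the keeper. Swing the gate towards you to about 30 degrees and finish holding it there with the hand, bolt still drawn: the gate is sprung and falls shut if let go. Leave all the other things on the bench where they stand.

Things in the scene. Friction and masses are not known exactly. Their poses are not given: they have to be found in the camera images.
- guard: Bench guard, fixed: grey base, clear walls, tube rack inside; 320 mm wide, 140 mm high, from 35 mm before to 115 mm behind the gate. Origin on the bench, mid-gate; x points into the guard (away from the robot), y left along the shut gate, z up. Hinge at the left (+y) end, latch post and keeper (top 147 mm) at the right. Tall fixed bottles stand far left (255 mm) and far right (195 mm) at the back.
- keeper_lip (a point): Middle of the top edge of the keeper's bent-up brass lip at the keeper's mouth, 115 mm above the bench, under the bolt's rod. The keeper is a steel channel, open above, 40 mm long, that holds the bolt's nose: a round collar 26 mm in diameter and 12 mm long, on a rod 12 mm in diameter.
- gate_hinge (a point): Point on the gate's upright hinge line, at the knob's height (181 mm above the bench). With the gate shut the knob's axis is 26 mm in front of the gate's plane and 204 mm along it from this line (159 mm with the bolt fully drawn).
- gate (a joint): Angle of the gate, rad: 0 shut, grows as it swings towards the robot (clockwise seen from above), limit 1.1. A spring of 0.9 Nm/rad with 0.27 Nm preload shuts it. While the nose is in the keeper it moves only about 0.01 rad.
- barrel (a joint): Height by which barrel and bolt are lifted in their slotted brackets, m: 0 sagged (falls back under their weight, about 2.5 N), limit 0.016. The nose collar passes over the lip when this is above 0.0065 or so.
- bolt (a joint): How far the bolt is drawn towards the hinge, along the guard's +y with the gate shut, m: 0 home, limit 0.045. Unlifted it is stopped by the lip at about 0.0035; from 0.025 on the nose is clear of the keeper, so that the gate can swing. About 1 N of friction keeps it where it is.
- knob_grip (a point): Middle of the grip of the bolt's black knob: an upright round grip, 16 mm in diameter, from 21 mm below to 17 mm above this point, with a 19 mm rim on top (top 24 mm above the point). It rises from the bolt, so lifting and pulling it moves the bolt. The point is 181 mm above the bench when sagged, 41 mm above the gate's top. Its y axis lies along the gate, towards the hinge.
- plunger_top (a point): Middle of the top of the red plunger head of the drive stop, 34 mm in diameter, on a fixed grey box 80 x 80 x 45 mm with a yellow ring; 83 mm above the bench when up. Press straight down.
- plunger (a joint): Travel of the plunger, m: 0 up, 0.012 fully down on its stop. Spring: about 2 N at the start, 7 N at the stop; it springs back up.
- bottle_blue: small clear reagent bottle with blue cap, 57 mm wide, 111 mm tall, loose bystander; origin at the centre of its underside
- bottle_amber: small amber reagent bottle with black cap, 57 mm wide, 111 mm tall, loose bystander; origin at the centre of its underside
- flask: glass conical flask, 64 mm wide, 105 mm tall, loose bystander; origin at the centre of its underside
- beaker: glass beaker, 70 mm wide, 82 mm tall, loose bystander; origin at the centre of its underside
- timer: digital timer lying flat, 62 x 66 x 16 mm, loose bystander; origin at the centre of its underside
- dish: flat glass dish, 64 mm wide, 13 mm tall, loose bystander; origin at the centre of its underside

How it is judged (in metres and radians):
On the way, in this order (a step that is already met when the one before it is completed fails the run):
1. the red plunger is pressed down to its stop (value of joint plunger above 0.0105 m), for 0.15 s.
2. with the gate still shut, the bolt is lifted over the lip and drawn: lifted more than 5 mm while drawn between 6 and 18 mm (value of joint barrel above 0.005 m and value of joint bolt between 0.006 and 0.018 m and value of joint gate below 0.06 rad).
3. the bolt's nose is drawn clear of the keeper (value of joint bolt above 0.024 m), for 0.1 s.
At the end, for the whole second after the job is handed in: The gate is held still by the robot's fingers at 20 to 41 degrees (0.35 to 0.72 rad), touching gate, bolt or knob with more than 1 N; the bolt is still drawn more than 22 mm; the plunger has sprung back up (less than 3 mm down) (value of joint gate between 0.35 and 0.72 rad and velocity of joint gate between -0.1 and 0.1 rad/s and value of joint bolt above 0.022 m and contact force between the fingers and gate above 1 N and value of joint plunger below 0.003 m); the arm keeps its last pose, push and grip.
It fails at once if one of the loose bystanders is shoved more than 3 cm or tipped over (distance of any of bottle_blue, bottle_amber, flask, beaker, timer, dish from where it was at the start of the episode above 0.03 m or angle between any of bottle_blue, bottle_amber, flask, beaker, timer, dish's own z axis and vertical above 0.5 rad).
It also fails if it takes over 48 s, if anything falls off the work surface, if the arm or the gripper's body presses on something with over 40 N, if the wrist force passes 120 N, or if a joint passes its speed limit or range.

## Robot

A 6-joint arm with a two-finger parallel gripper is mounted at the origin on a cart in front of the work surface, level with it; the furniture and walls round the work are solid. World frame = base frame: x ahead of the robot, y to its left, z up, the work surface at z = 0. Lengths are in mm, angles in rad, forces in N, time in s.
With the tool pointing down it reaches from about 300 to 775 mm from the base axis. Payload 14.6 kg.
Tool frame: the origin (TCP) lies between the finger pads; the fingertips stand 8 mm ahead of it and the grasp point (between the pads) lies 11 mm behind it; y points along the fingers, x is the direction in which the jaws open and shut, and the axes are right-handed (so a half turn about y gives the same grasp; the last joint's range is limited). The gripper opens to 94 mm and grips with 3 to 60 N. Pads are 16 mm wide; open, the fingers measure 119 mm over their backs; the gripper's body (75 mm by 177 mm) begins 78 mm behind the grasp point.
Start: joints at [-1.255, 0.3, 1.521, -0, 1.321, -0.067], TCP at [205.428, -510.185, 213.446] pointing down, gripper open.
Joint ranges: [-3.03, 3.03], [-0.79, 2.21], [0.23, 2.52], [-1.04, 4.18], [0, 3.07], [-2.55, 2.55]. Speed limits (rad/s): [2.22, 2.22, 2.57, 3.14, 3.14, 3.14].

## Interface

Orientations are given as [roll, pitch, yaw] about the fixed x, y, z axes, in that order (R = Rz(yaw) Ry(pitch) Rx(roll)).
In Python, from cell import read_state, imaging, order gives the robot as it stands. The module is installed in compiled form; this text tells all that it offers.
- The arm moves only by the shell command python3 -m handwheel 'ROWS' [FORCE]. ROWS is JSON, a list that holds one entry, the list of rows, each a list of 7 numbers: the shift along the tool's x, y, z in mm, then the turn, a rotation vector about the tool's x, y, z in degrees, then the opening, from -1 (shut) to 1 (fully open), so that 0 is half open. A call has 1 to 5 rows; each row is the pose to reach, as a shift and turn from the pose measured when the call began, along the tool's axes at that moment; what a row does not reach only later rows make up. A row lasts 1/12 s, in which the tool goes at most 41.7 mm and 7.16 degrees, less where a joint would pass 70% of its speed; a pose out of reach is approached as far as the arm can. A call with a gripper value outside its range is refused whole. The fingers move at their own pace and stop on an object; FORCE is the grip in N (left out, the last holds). Time passes only in rows, so rows that repeat a pose let the fingers close. It gives the time, the measured TCP pose, the force and the opening at its end, in the units of the state.
- read_state(): the state, without advancing time (a new reading comes with each control period).
- imaging.camera(name): name is "side" or "top" or "wrist"; returns (picture, depth): 384x512x3 uint8, red, green, blue; 384x512 float32, mm along the optical axis (not along the pixel's ray), 0 where there is no reading.
- imaging.get_calibration(name): a dict with "mtx" (3x3 intrinsics, pixels), "dist" ([k1, k2, p1, p2, k3] as OpenCV has them; the pictures are not rectified), "world_from_camera" (4x4, takes a point from camera to world coordinates); the wrist camera has in their place "hand_eye" (4x4, takes a point from camera to tool coordinates, whose origin is the TCP and whose axes are the tool frame's). Camera axes: x right, y down, z forward; pixel columns grow to the right and rows downward; lengths in mm; the calibration is good to about 2 mm. A picture is of the moment at which its call begins: read the wrist's pose just before it. get_calibration takes no time and is no camera call.
- order.sign_off(): hands the job in, once; it reports no verdict.
The state is a dict: "clock": time; "joints": joint angles; "qd": joint speeds; "effort": joint torques, N m; "eef_pos": TCP position; "eef_rot": TCP orientation; "wrist_force": force on the tool from outside, world axes, zero at the start; "moment": the same for the moment, N m; "finger_gap": finger opening in mm.
Only numpy, scipy, OpenCV 4.12 (cv2) and the standard library are available. Lean on these libraries where they do the work, as an engineer would, in place of code of your own. Each camera call takes 0.05 s, during which the arm holds its last target.

## Working session

There is one attempt and no reset: what is moved stays moved. The work goes in short steps, Python scripts to look and compute and a shell command to move; the robot and the scene stay as the last step left them, time stands still between calls to the robot, and variables do not carry over. Pictures are saved under pics/ and viewed, and the job is handed in when it is done.

```bash
mkdir -p pics; python3 - <<'E'
from cell import read_state, imaging, order
import cv2, numpy as np
print(read_state())
for n in("side","top","wrist"):
    p,d=imaging.camera(n); cv2.imwrite(f"pics/{n}0.png",p[:,:,::-1]); np.savez(f"pics/{n}0.npz",p=p,d=d)
    c=imaging.get_calibration(n); print(n,{k:np.round(v,4).tolist() for k,v in c.items()})
E
```

```text
{'clock': 0.0, 'joints': array([-1.25464960e+00,  3.00459117e-01,  1.52161063e+00,  2.38581409e-05,
        1.32067546e+00, -6.65766603e-02]), 'qd': array([-0.00068472,  0.00043051,  0.00115455, -0.00241085, -0.00066394,
        0.0015475 ]), 'effort': array([-3.46996538e-03, -5.31818676e+01, -3.52742100e+01,  7.07068574e-02,
        2.44100334e-02, -9.81397943e-05]), 'eef_pos': array([ 205.33058632, -509.95521972,  212.88039269]), 'eef_rot': array([-1.57069659e+00,  1.14846152e-03, -1.18807880e+00]), 'wrist_force': array([-0.07551819, -0.05152689, -0.12224841]), 'moment': array([-0.02146168, -0.06324631, -0.0135213 ]), 'finger_gap': 94.26441929094497}
side {'mtx': [[469.2323, 0.0, 256.1266], [0.0, 469.2323, 192.5104], [0.0, 0.0, 1.0]], 'dist': [-0.1499, 0.0, 0.0, 0.0, 0.0], 'world_from_camera': [[0.902, -0.2314, 0.3644, 26.9016], [-0.4314, -0.4525, 0.7805, -1206.6868], [-0.0157, -0.8613, -0.5079, 861.8486], [0.0, 0.0, 0.0, 1.0]]}
top {'mtx': [[498.0605, 0.0, 266.893], [0.0, 498.0605, 186.4072], [0.0, 0.0, 1.0]], 'dist': [-0.1853, 0.0, 0.0, 0.0, 0.0], 'world_from_camera': [[0.0112, -0.9956, 0.0927, 392.2274], [-0.9999, -0.0109, 0.0035, -105.1029], [-0.0025, -0.0928, -0.9957, 1611.5324], [0.0, 0.0, 0.0, 1.0]]}
wrist {'mtx': [[288.4294, 0.0, 257.0131], [0.0, 288.4294, 190.6583], [0.0, 0.0, 1.0]], 'dist': [0.0022, 0.0, 0.0, 0.0, 0.0], 'hand_eye': [[1.0, -0.0006, 0.0, -1.1132], [-0.0002, -0.2355, 0.9719, -170.0712], [-0.0005, -0.9719, -0.2355, 67.7482], [0.0, 0.0, 0.0, 1.0]]}
```

View pics/side0.png

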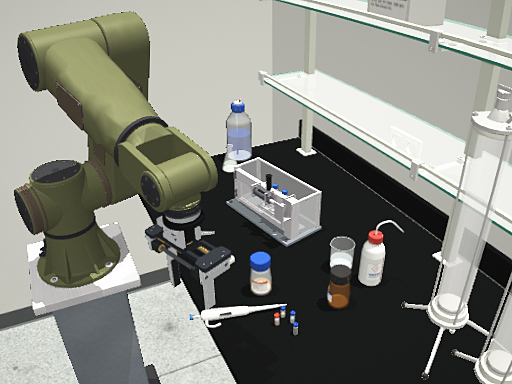

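View pics/top0.png

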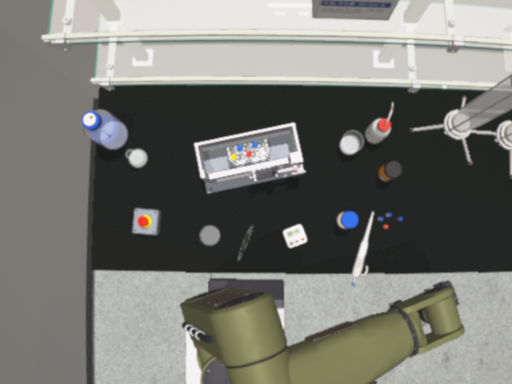

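View pics/wrist0.png

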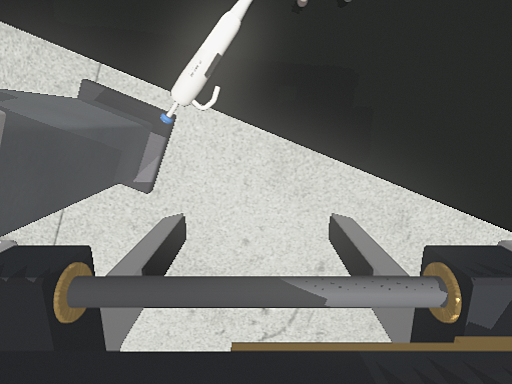

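```bash
cat > h.py <<'E'
import cv2, numpy as np
from cell import read_state, imaging, order
from scipy.spatial.transform import Rotation as Ro
def toolT(s=None):
    s=s or read_state(); T=np.eye(4); T[:3,:3]=Ro.from_euler('xyz',s['eef_rot']).as_matrix(); T[:3,3]=s['eef_pos']; return T
def camT(n,T=None):
    c=imaging.get_calibration(n)
    return c, (c['world_from_camera'] if n!='wrist' else T@c['hand_eye'])
def ray(n,uv,T=None):
    c,W=camT(n,T); q=cv2.undistortPoints(np.array([[uv]],float),c['mtx'],c['dist'])[0,0]
    return W[:3,3],W[:3,:3]@np.array([q[0],q[1],1.]),W
def onz(n,uv,z,T=None):
    o,d,_=ray(n,uv,T); return o+d*(z-o[2])/d[2]
def dep(n,uv,depth,T=None):
    o,d,_=ray(n,uv,T); return o+d*depth
def two(a,b):
    (o1,d1),(o2,d2)=a,b; A=np.stack([d1,-d2],1); t=np.linalg.lstsq(A,o2-o1,rcond=None)[0]
    p,q=o1+d1*t[0],o2+d2*t[1]; return (p+q)/2,np.linalg.norm(p-q)
def proj(n,P,T=None):
    c,W=camT(n,T); V=np.linalg.inv(W); p=np.atleast_2d(P)@V[:3,:3].T+V[:3,3]
    return cv2.projectPoints(p,np.zeros(3),np.zeros(3),c['mtx'],c['dist'])[0][:,0]
def snap(n,f):
    T=toolT(); p,d=imaging.camera(n); cv2.imwrite(f"pics/{f}.png",p[:,:,::-1]); np.savez(f"pics/{f}.npz",p=p,d=d,T=T); return p,d,T
E
python3 - <<'E'
from h import *
p=np.load('pics/top0.npz'); im=p['p']
c=im[100:280,80:420,::-1]; cv2.imwrite('pics/tc.png',cv2.resize(c,None,fx=2.35,fy=2.35,interpolation=cv2.INTER_CUBIC))
c=im[115:200,185:315,::-1]; cv2.imwrite('pics/tg.png',cv2.resize(c,None,fx=6,fy=6,interpolation=cv2.INTER_CUBIC))
im=np.load('pics/side0.npz')['p']
c=im[145:250,215:335,::-1]; cv2.imwrite('pics/sg.png',cv2.resize(c,None,fx=5.5,fy=5.5,interpolation=cv2.INTER_CUBIC))
E
```

```text
(no output)
```

View pics/tg.png

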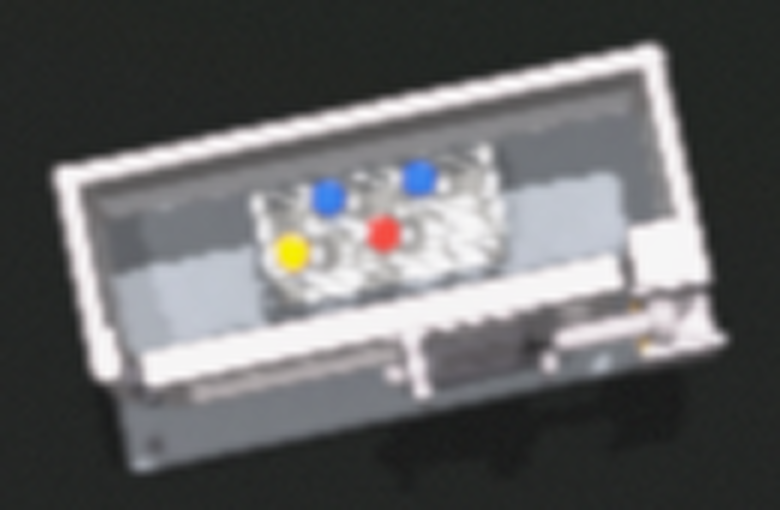

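View pics/sg.png

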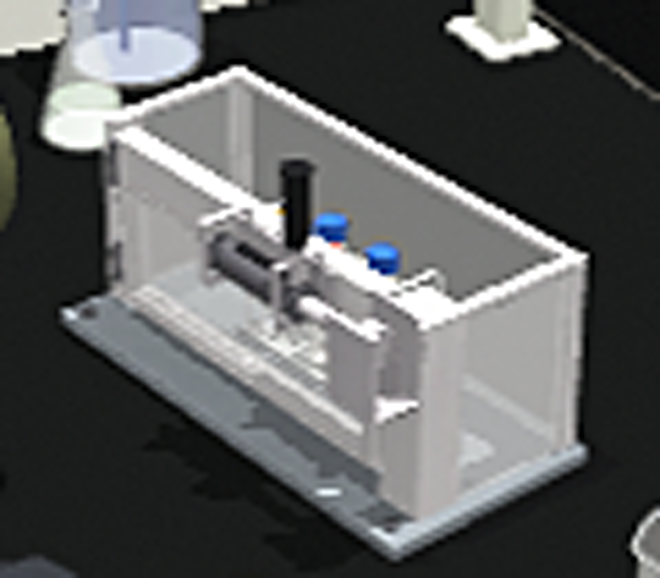

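View pics/tc.png

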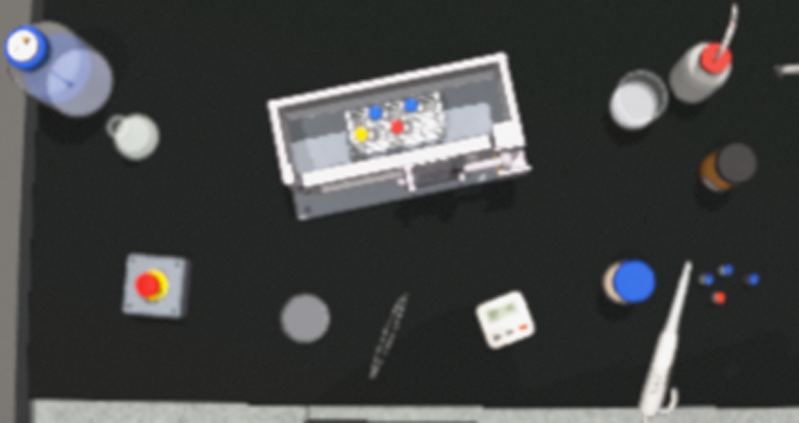

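```bash
python3 - <<'E'
from h import *
np.set_printoptions(precision=1,suppress=True)
im=np.load('pics/top0.npz')['p'].astype(int)
def f(x,y): return (185+(x+.5)/6-.5,115+(y+.5)/6-.5)
for nm,xy,z in [('backL',(58,172),140),('backR',(658,48),140),('hingeend',(140,370),140),('postR',(712,290),140),('baseFL',(140,470),8),('baseFR',(725,345),8)]:
    print(nm,onz('top',f(*xy),z))
m=(im[...,0]>180)&(im[...,1]<70)&(im[...,2]<70)
m[:, :100]=0;m[:,180:]=0
ys,xs=np.nonzero(m); print('red',xs.mean(),ys.mean(),len(xs)); 
n,l,st,ce=cv2.connectedComponentsWithStats(m.astype(np.uint8)); print(st,ce)
print(onz('top',(xs.mean(),ys.mean()),82))
ktop_side=(215+297/5.5-.5,145+165/5.5-.5)
a=ray('side',ktop_side)
for z in (181,200,204): print(z,onz('side',ktop_side,z))
print(proj('top',onz('side',ktop_side,204)))
d=np.load('pics/side0.npz')['d']; print('cam->',[dep('side',(269,y),d[y,269]) for y in (176,180,184)])
dt=np.load('pics/top0.npz')['d']
for x in range(264,284,1): print(x,[tuple(int(v) for v in [*im[y,x],round(dep('top',(x,y),dt[y,x])[2])]) for y in (166,168,170)])
E
```

```text
backL [657.3 120.1 140. ]
backR [ 723.3 -180.2  140. ]
hingeend [557.8  76.3 140. ]
postR [ 600.8 -207.6  140. ]
baseFL [518.3  91.4   8. ]
baseFR [ 589.6 -223.9    8. ]
red 142.32075471698113 221.16981132075472 53
[[     0      0    512    384 196555]
 [   139    217      8      9     53]] [[255.5 191.5]
 [142.3 221.2]]
[422. 286.  82.]
181 [595.8 -80.  181. ]
200 [ 579.9 -111.5  200. ]
204 [ 576.6 -118.1  204. ]
[[273.4 167.9]]
cam-> [array([ 572.3, -129.7,  205.6]), array([ 571.6, -131.1,  193.1]), array([ 572.7, -128.8,  178.2])]
264 [(244, 242, 243, 139), (216, 207, 212, 138), (113, 109, 112, 36)]
265 [(242, 240, 241, 142), (177, 169, 172, 139), (109, 105, 108, 38)]
266 [(242, 240, 241, 135), (143, 136, 140, 137), (108, 105, 108, 124)]
267 [(243, 240, 241, 139), (138, 133, 135, 131), (107, 103, 107, 124)]
268 [(242, 239, 240, 141), (149, 142, 146, 128), (106, 103, 107, 126)]
269 [(234, 229, 230, 141), (145, 138, 141, 123), (105, 102, 107, 128)]
270 [(216, 209, 212, 140), (129, 123, 125, 112), (103, 100, 105, 131)]
271 [(203, 196, 199, 138), (110, 106, 108, 104), (100, 96, 102, 128)]
272 [(196, 190, 193, 134), (98, 94, 97, 206), (88, 86, 90, 207)]
273 [(182, 177, 180, 202), (94, 91, 93, 201), (84, 82, 84, 200)]
274 [(154, 149, 152, 205), (93, 91, 93, 202), (90, 87, 89, 202)]
275 [(123, 119, 121, 206), (93, 91, 93, 202), (92, 90, 91, 206)]
276 [(114, 110, 112, 210), (95, 93, 95, 205), (102, 98, 101, 205)]
277 [(119, 114, 116, 64), (101, 98, 100, 208), (141, 136, 139, 201)]
278 [(132, 127, 128, 57), (116, 111, 113, 29), (193, 183, 188, 130)]
279 [(145, 140, 141, 56), (134, 128, 130, 32), (220, 213, 216, 120)]
280 [(152, 147, 148, 48), (147, 141, 143, 30), (227, 220, 224, 125)]
281 [(152, 147, 148, 43), (154, 148, 151, 34), (233, 226, 229, 132)]
282 [(141, 137, 138, 33), (156, 149, 152, 30), (237, 231, 234, 127)]
283 [(124, 119, 120, 62), (156, 149, 152, 26), (238, 232, 235, 127)]
```

```bash
python3 - <<'E'
from h import *
np.set_printoptions(precision=1,suppress=True)
for n in('top','side'):
  q=np.load(f'pics/{n}0.npz');d=q['d'].astype(float)
  v,u=np.mgrid[:384,:512]; c,W=camT(n)
  un=cv2.undistortPoints(np.stack([u,v],-1).reshape(-1,1,2).astype(float),c['mtx'],c['dist']).reshape(384,512,2)
  P=np.concatenate([un,np.ones((384,512,1))],-1)*d[...,None]@W[:3,:3].T+W[:3,3]
  m=(P[...,2]>185)&(P[...,2]<215)&(abs(P[...,0]-575)<40)&(abs(P[...,1]+125)<60)&(d>0)
  print(n,m.sum(),P[m].mean(0),P[m].min(0),P[m].max(0),u[m].mean(),v[m].mean())
  m=(P[...,2]>60)&(P[...,2]<100)&(abs(P[...,0]-422)<50)&(abs(P[...,1]-286)<50)&(d>0)
  if m.any(): print(n,m.sum(),np.median(P[m],0),P[m].min(0),P[m].max(0))
E
python3 -m handwheel '[[[-28,0,27.5,0,0,0,-1],[-56,0,55,0,0,0,-1],[-84,0,82,0,0,0,-1],[-112,0,110,0,0,0,-1],[-140,0,137,0,0,0,-1]]]' 40
```

```text
top 32 [ 574.6 -121.4  203.6] [ 566.8 -128.4  187.1] [ 582.1 -114.   209.6] 274.5625 168.59375
top 84 [422.7 286.8  80.7] [410.  271.   73.8] [438.2 303.7  88.6]
side 44 [ 573.2 -126.4  198.8] [ 565.1 -133.3  185.5] [ 584.5 -112.9  208.3] 268.77272727272725 177.5
clock: 0.57
eef_pos: [280.4, -327.1, 212.9]
eef_rot: [-1.571, 0.001, -1.188]
wrist_force: [1.7, -0.6, 0.3]
finger_gap: 64.0
```

```bash
python3 -m handwheel '[[[-28,0,27.5,0,0,0,-1],[-57,0,55,0,0,0,-1],[-86,0,83,0,0,0,-1],[-115,0,111,0,0,0,-1],[-144,0,139,0,0,0,-1]]]' 40
python3 -m handwheel '[[[-34,0,23,0,0,0,-1],[-69,0,43,0,0,0,-1],[-104,0,63,0,0,0,-1],[-139,0,83,0,0,0,-1],[-174,0,103,0,0,0,-1]]]' 40
```

```text
clock: 0.98
eef_pos: [355.7, -139.8, 213.2]
eef_rot: [-1.57, 0.001, -1.189]
wrist_force: [0.1, 0.0, 0.7]
finger_gap: 30.7
clock: 1.4
eef_pos: [386.1, 62.1, 213.5]
eef_rot: [-1.57, 0.001, -1.189]
wrist_force: [0.3, -0.8, 0.7]
finger_gap: 0.4
```

```bash
python3 -m handwheel '[[[-34,5,20,0,0,0,-1],[-68,15,40,0,0,0,-1],[-102,25,60,0,0,0,-1],[-136,35,80,0,0,0,-1],[-170,50,103,0,0,0,-1]]]' 40
python3 - <<'E'
from h import *
snap('wrist','w1'); print(read_state()['eef_pos'])
E
```

```text
clock: 1.82
eef_pos: [417.7, 258.9, 164.4]
eef_rot: [-1.569, 0.001, -1.188]
wrist_force: [0.5, -0.8, 0.3]
finger_gap: 0.3
[417.58452593 262.81965515 160.64205282]
```

View pics/w1.png

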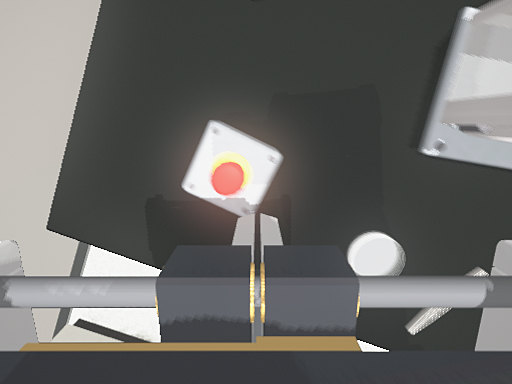

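```bash
python3 - <<'E'
from h import *
np.set_printoptions(precision=1,suppress=True)
q=np.load('pics/w1.npz'); im=q['p'].astype(int)
m=(im[...,0]>150)&(im[...,1]<110)&(im[...,2]<100); m[:120]=0; m[230:]=0; m[:,:170]=0; m[:,300:]=0
v,u=np.nonzero(m); print(len(u),u.mean(),v.mean(),u.min(),u.max(),v.min(),v.max())
P=onz('wrist',(u.mean(),v.mean()),81,q['T']); print(P)
T=toolT(); print(T[:3,3]); print('rel tool',T[:3,:3].T@(P-T[:3,3]), T[:3,:3].T@(np.array([422.5,286.5,83])-T[:3,3]))
E
```

```text
8 219.75 192.25 216 225 190 194
[409.3 293.1  81. ]
[417.6 262.8 160.6]
rel tool [-31.1  79.7   3.9] [-20.   77.6  13.6]
```

```bash
python3 - <<'E'
from h import *
np.set_printoptions(precision=1,suppress=True)
q=np.load('pics/w1.npz'); im=q['p'].astype(int)
print(im[178,228])
m=(im[...,0]>150)&(im[...,0]-im[...,1]>90); m[:120]=0; m[230:]=0; m[:,:170]=0; m[:,300:]=0
v,u=np.nonzero(m); print(len(u),u.mean(),v.mean(),u.min(),u.max(),v.min(),v.max())
P=onz('wrist',(u.mean(),v.mean()),81,q['T']); print(P)
T=toolT(); print('rel tool',T[:3,:3].T@(P-T[:3,3]))
E
```

```text
[247 142 131]
805 227.26211180124224 178.2 212 242 162 194
[424.  291.4  81. ]
rel tool [-23.9  79.6  16.8]
```

```bash
python3 -m handwheel '[[[-11,10,8,0,0,0,-1],[-22,30,15,0,0,0,-1],[-22,48,15,0,0,0,-1],[-22,60,15,0,0,0,-1],[-22,60,15,0,0,0,-1]]]' 40
python3 - <<'E'
from h import *
snap('wrist','w2'); print(read_state()['eef_pos'])
E
```

```text
clock: 2.28
eef_pos: [421.8, 288.3, 98.0]
eef_rot: [-1.578, 0.001, -1.186]
wrist_force: [-1.2, -0.2, -0.9]
finger_gap: 0.3
[422.51926904 288.53343601  99.69681416]
```

View pics/w2.png

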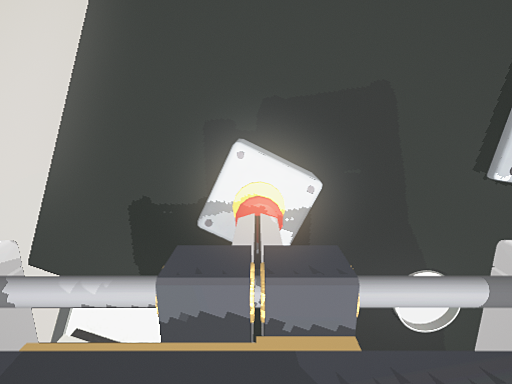

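Fingertips are centred over the red head (≈(258,207)), just above it. Press.

```bash
python3 -m handwheel '[[[0,12,0,0,0,0,-1],[0,22,0,0,0,0,-1],[0,22,0,0,0,0,-1],[0,22,0,0,0,0,-1],[0,22,0,0,0,0,-1]]]' 40
```

```text
clock: 2.75
eef_pos: [423.5, 289.0, 79.2]
eef_rot: [-1.572, 0.002, -1.187]
wrist_force: [1.5, 1.4, 6.1]
finger_gap: 0.5
```

```bash
python3 -m handwheel '[[[0,4,0,0,0,0,-1],[0,5,0,0,0,0,-1],[0,6,0,0,0,0,-1],[0,6,0,0,0,0,-1],[0,6,0,0,0,0,-1]]]' 40;
```

```text
clock: 3.17
eef_pos: [424.3, 289.4, 77.9]
eef_rot: [-1.569, 0.002, -1.187]
wrist_force: [-20.3, -10.6, 54.3]
finger_gap: 0.2
```

```bash
python3 -m handwheel '[[[0,1,0,0,0,0,-1],[0,1,0,0,0,0,-1],[0,-20,0,0,0,0,-1],[0,-60,0,0,0,0,-0.5],[0,-100,0,0,0,0,-0.2]]]' 40
python3 - <<'E'
from h import *
snap('wrist','w3');s=read_state(); print(s['eef_pos'],s['wrist_force'])
E
```

```text
clock: 3.58
eef_pos: [423.6, 288.6, 179.1]
eef_rot: [-1.571, 0.002, -1.187]
wrist_force: [0.4, 0.2, 0.0]
finger_gap: 10.1
[426.22669521 290.20663062 187.71100004] [1.03353915 0.04603944 9.36968059]
```

View pics/w3.png

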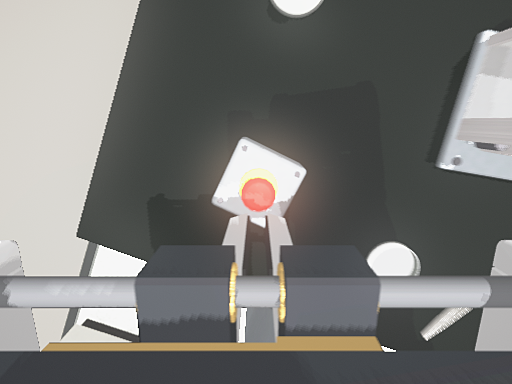

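```bash
python3 -m handwheel '[[[33,-20,-8,0,2,0,-0.2],[70,-38,-16,0,4,0,-0.2],[108,-55,-24,0,6,0,-0.2],[148,-70,-30,0,8,0,-0.2],[188,-82,-35,0,9.4,0,-0.2]]]' 40
python3 -m handwheel '[[[40,0,-4,0,0,0,-0.2],[81,0,-8,0,0,0,-0.2],[122,0,-12,0,0,0,-0.2],[163,0,-16,0,0,0,-0.2],[204,0,-20,0,0,0,-0.2]]]' 40
```

```text
clock: 4.05
eef_pos: [462.0, 105.7, 268.8]
eef_rot: [-1.558, 0.005, -1.352]
wrist_force: [0.8, 0.4, 0.3]
finger_gap: 37.3
clock: 4.47
eef_pos: [486.4, -100.0, 267.9]
eef_rot: [-1.557, 0.005, -1.353]
wrist_force: [1.0, -0.2, 0.3]
finger_gap: 37.9
```

```bash
python3 -m handwheel '[[[20,0,18,-0.8,0,0,-0.2],[42,0,35,-0.8,0,0.2,-0.2],[42,0,35,-0.8,0,0.2,-0.2],[42,0,35,-0.8,0,0.2,-0.2]]]' 40
python3 - <<'E'
from h import *
snap('wrist','w4');s=read_state(); print(s['eef_pos'],s['eef_rot'])
E
```

```text
clock: 4.8
eef_pos: [529.8, -134.2, 267.6]
eef_rot: [-1.571, 0.009, -1.354]
wrist_force: [-0.5, -0.8, 0.0]
finger_gap: 37.7
[ 529.3882585  -133.4950834   267.98955808] [-1.57101898  0.00859116 -1.35306859]
```

View pics/w4.png

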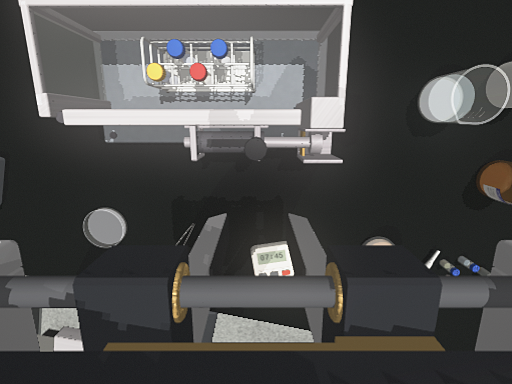

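```bash
python3 - <<'E'
from h import *
np.set_printoptions(precision=1,suppress=True)
q=np.load('pics/w4.npz'); T=q['T']; im=q['p'].astype(int); d=q['d']
print(d[140:156,256].round(), im[148,240:272].sum(1))
m=(im.sum(2)<240)&(d>0)&(abs(d-d[148,256])<12); m[:125]=0;m[175:]=0;m[:,235:][:, 45:]=0;m[:,:235]=0
v,u=np.nonzero(m); print(len(u),u.mean(),v.mean(),u.min(),u.max(),v.min(),v.max())
P=onz('wrist',((u.min()+u.max())/2,(v.min()+v.max())/2),205,T); print(P, onz('wrist',(u.mean(),v.mean()),205,T))
Tn=toolT(); print('rel',Tn[:3,:3].T@(P-Tn[:3,3]))
# gate top front edge
for a in ((65,123),(300,123),(40,117),(340,117)): print(a,im[100:130,a[0]].sum(1) if 60<a[0]<310 else '')
print(Tn[:3,:3])
E
```

```text
[231. 230. 231. 231. 232. 231. 231. 231. 232. 232. 232. 233. 233. 233.
 234. 234.] [289 296 298 278 232 219 229 233 230 231 231 232 234 233 236 235 235 231
 237 237 238 239 237 238 240 239 240 210 177 179 181 180]
282 255.5212765957447 151.11702127659575 245 267 137 160
[ 574.1 -122.   205. ] [ 572.  -122.1  205. ]
rel [-1.  63.  46.2]
(65, 123) [344 346 338 342 339 341 336 328 295 595 713 717 702 697 697 697 689 692
 702 717 721 721 725 743 620 213 155 170 173 171]
(300, 123) [514 527 392 313 321 324 327 320 300 467 671 689 674 658 638 629 603 602
 606 604 591 573 559 547 473 330 317 317 303 287]
(40, 117) 
(340, 117) 
[[ 0.2 -0.   1. ]
 [-1.   0.   0.2]
 [-0.  -1.  -0. ]]
```

```bash
python3 -m handwheel '[[[-1,0,30,0,0,-0.4,-0.2],[-1,0,46,0,0,-0.4,-0.2],[-1,30,46,0,0,-0.4,-0.2],[-1,50,46,0,0,-0.4,-0.2],[-1,50,46,0,0,-0.4,-0.2]]]' 40
python3 - <<'E'
from h import *
snap('wrist','w5');snap('side','s5');s=read_state(); print(s['eef_pos'],s['eef_rot'],s['wrist_force'])
im=cv2.imread('pics/s5.png')[130:260,200:360]; cv2.imwrite('pics/s5c.png',cv2.resize(im,None,fx=4.5,fy=4.5,interpolation=cv2.INTER_CUBIC))
E
```

```text
clock: 5.27
eef_pos: [572.2, -120.7, 214.4]
eef_rot: [-1.576, 0.004, -1.352]
wrist_force: [0.2, -0.8, 0.0]
finger_gap: 37.5
[ 573.64120048 -121.49654784  218.93328548] [-1.570924    0.00158393 -1.35231089] [-0.42711494 -0.03931029  1.76075718]
```

View pics/w5.png

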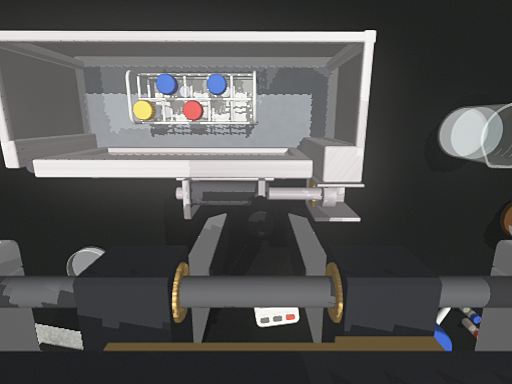

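View pics/s5c.png

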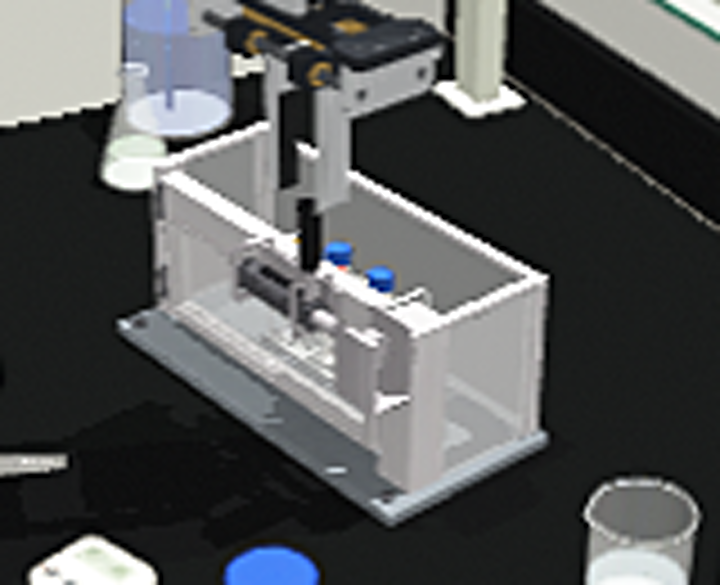

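```bash
python3 -m handwheel '[[[0,20,0,0,0,0,-0.2],[0,40,0,0,0,0,-0.2],[0,46,0,0,0,0,-0.2],[0,46,0,0,0,0,-0.4],[0,46,0,0,0,0,-1]]]' 35
python3 - <<'E'
from h import *
snap('wrist','w6');s=read_state(); print(s['eef_pos'],s['eef_rot'],s['wrist_force'],s['finger_gap'])
E
```

```text
clock: 5.78
eef_pos: [574.1, -121.5, 174.7]
eef_rot: [-1.569, 0.001, -1.352]
wrist_force: [0.6, -0.3, 0.7]
finger_gap: 27.6
[ 574.22145235 -121.54943846  174.89076292] [-1.56873482e+00  4.26879973e-04 -1.35224568e+00] [0.59264451 0.34374475 0.16478421] 23.832169720391743
```

View pics/w6.png

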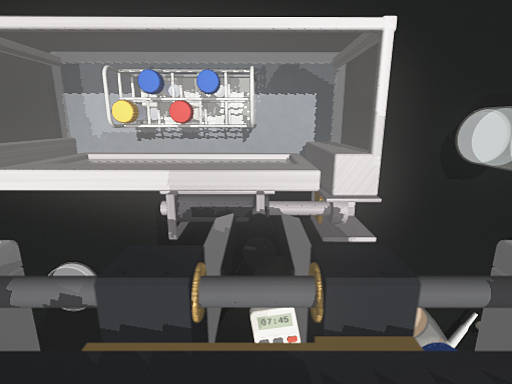

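Knob (dark, ~(262,240)) sits between the closing fingers (x 215–300). Finish closing.

```bash
python3 -m handwheel '[[[0,0,0,0,0,0,-1],[0,0,0,0,0,0,-1],[0,0,0,0,0,0,-1],[0,0,0,0,0,0,-1]]]' 35
```

```text
clock: 6.17
eef_pos: [574.5, -121.7, 175.7]
eef_rot: [-1.568, -0.0, -1.352]
wrist_force: [0.3, -0.5, 2.6]
finger_gap: 17.0
```

```bash
python3 -m handwheel '[[[0,-3,0,0,0,0,-1],[0,-6,0,0,0,0,-1],[0,-9,0,0,0,0,-1],[0,-11,0,0,0,0,-1],[0,-11,0,0,0,0,-1]]]' 35
python3 - <<'E'
from h import *
snap('side','s7');s=read_state(); print(s['eef_pos'],s['eef_rot'],s['wrist_force'],s['finger_gap'])
im=cv2.imread('pics/s7.png')[130:260,200:360]; cv2.imwrite('pics/s7c.png',cv2.resize(im,None,fx=4.5,fy=4.5,interpolation=cv2.INTER_CUBIC))
E
```

```text
clock: 6.58
eef_pos: [574.6, -121.7, 187.2]
eef_rot: [-1.567, -0.0, -1.352]
wrist_force: [-0.1, 0.1, -2.9]
finger_gap: 16.7
[ 574.52389239 -121.70169367  186.85496977] [-1.56738451e+00 -3.24436081e-04 -1.35232269e+00] [ 0.0074786   0.30992875 -2.10475923] 16.798257670097968
```

View pics/s7c.png

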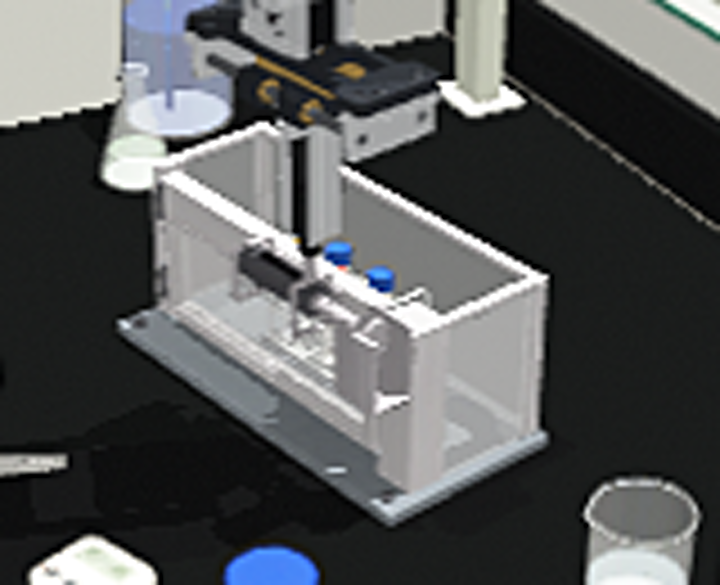

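```bash
python3 -m handwheel '[[[-4,0,0,0,0,0,-1],[-8,0,0,0,0,0,-1],[-12,0,0,0,0,0,-1],[-16,0,0,0,0,0,-1],[-20,0,0,0,0,0,-1]]]' 35
python3 -m handwheel '[[[-4,0,0,0,0,0,-1],[-8,0,0,0,0,0,-1],[-12,0,0,0,0,0,-1],[-16,0,0,0,0,0,-1],[-18,0,0,0,0,0,-1]]]' 35
python3 - <<'E'
from h import *
snap('side','s8');s=read_state(); print(s['eef_pos'],s['eef_rot'],s['wrist_force'],s['finger_gap'])
im=cv2.imread('pics/s8.png')[130:260,200:360]; cv2.imwrite('pics/s8c.png',cv2.resize(im,None,fx=4.5,fy=4.5,interpolation=cv2.INTER_CUBIC))
E
```

```text
clock: 7.05
eef_pos: [570.0, -101.6, 186.8]
eef_rot: [-1.568, -0.0, -1.352]
wrist_force: [1.3, -0.5, -2.7]
finger_gap: 16.7
clock: 7.47
eef_pos: [566.0, -83.5, 186.8]
eef_rot: [-1.568, -0.0, -1.352]
wrist_force: [-0.4, -0.9, -1.4]
finger_gap: 16.3
[566.00667035 -83.37948024 186.78868915] [-1.56761453e+00 -8.96170667e-05 -1.35172346e+00] [-0.16401118  0.85097696 -2.6357064 ] 16.65400161166194
```

View pics/s8c.png

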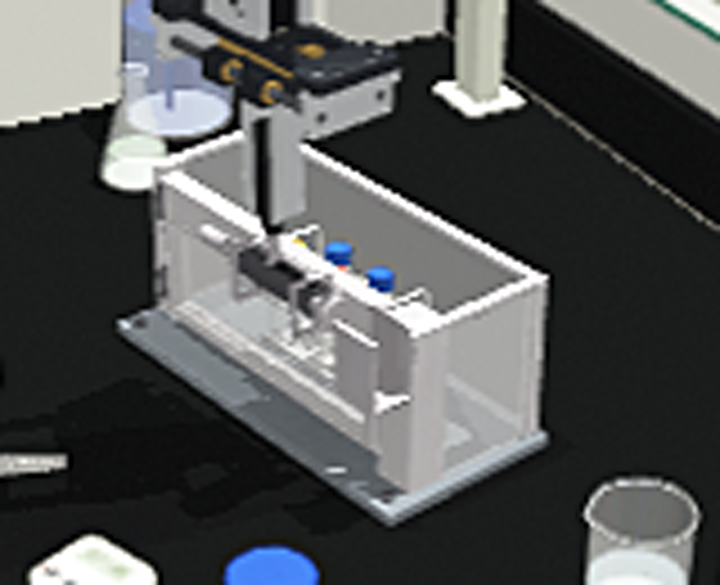

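```bash
python3 -m handwheel '[[[-1.6,0,-8.6,0,3,0,-1],[-3.6,0,-17.1,0,6,0,-1],[-6.1,0,-25.5,0,9,0,-1],[-9,0,-33.7,0,12,0,-1],[-12.3,0,-41.8,0,15,0,-1]]]' 35
python3 - <<'E'
from h import *
snap('side','s9');s=read_state(); print(s['eef_pos'],s['eef_rot'],s['wrist_force'],s['finger_gap'])
im=cv2.imread('pics/s9.png')[130:260,200:360]; cv2.imwrite('pics/s9c.png',cv2.resize(im,None,fx=4.5,fy=4.5,interpolation=cv2.INTER_CUBIC))
E
```

```text
clock: 7.93
eef_pos: [522.5, -80.3, 186.9]
eef_rot: [-1.567, 0.001, -1.616]
wrist_force: [2.9, 0.3, -1.8]
finger_gap: 16.9
[521.43479492 -80.07378469 186.88556766] [-1.56716685e+00  1.05883468e-03 -1.61987174e+00] [ 3.12094891 -1.19205379 -2.29398174] 16.46888028090038
```

View pics/s9c.png

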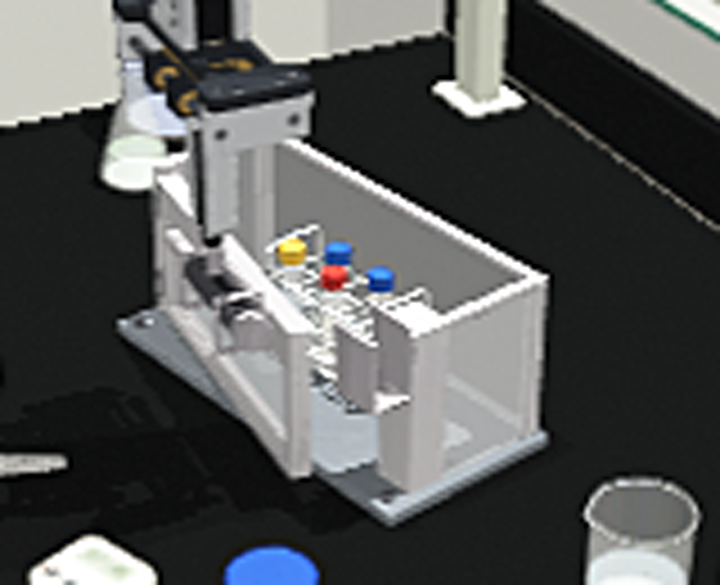

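```bash
python3 -m handwheel '[[[-1.6,0,-8.6,0,3,0,-1],[-3.6,0,-17.1,0,6,0,-1],[-6.1,0,-25.5,0,9,0,-1],[-9,0,-33.7,0,12,0,-1],[-12.3,0,-41.8,0,15,0,-1]]]' 35
python3 -m handwheel '[[[0,0,0,0,0,0,-1],[0,0,0,0,0,0,-1],[0,0,0,0,0,0,-1],[0,0,0,0,0,0,-1],[0,0,0,0,0,0,-1]]]' 35
python3 - <<'E'
from h import *
snap('side','s10');snap('top','t10');s=read_state(); print(s['eef_pos'],s['eef_rot'],s['wrist_force'],s['finger_gap'],s['qd'])
im=cv2.imread('pics/s10.png')[130:260,200:360]; cv2.imwrite('pics/s10c.png',cv2.resize(im,None,fx=4.5,fy=4.5,interpolation=cv2.INTER_CUBIC))
E
```

```text
clock: 8.4
eef_pos: [480.7, -65.8, 187.1]
eef_rot: [-1.566, 0.002, -1.883]
wrist_force: [4.4, -1.5, -1.4]
finger_gap: 16.3
clock: 8.82
eef_pos: [481.1, -66.0, 187.1]
eef_rot: [-1.566, 0.002, -1.882]
wrist_force: [4.8, -0.9, -2.2]
finger_gap: 16.7
[480.9200833  -65.89379994 187.03752876] [-1.56578152  0.0022443  -1.88251598] [ 3.90180912 -1.78719559 -2.00929555] 16.94400540599897 [ 0.00059487 -0.0017712   0.0019129   0.00081213  0.00094881  0.00263411]
```

View pics/s10c.png

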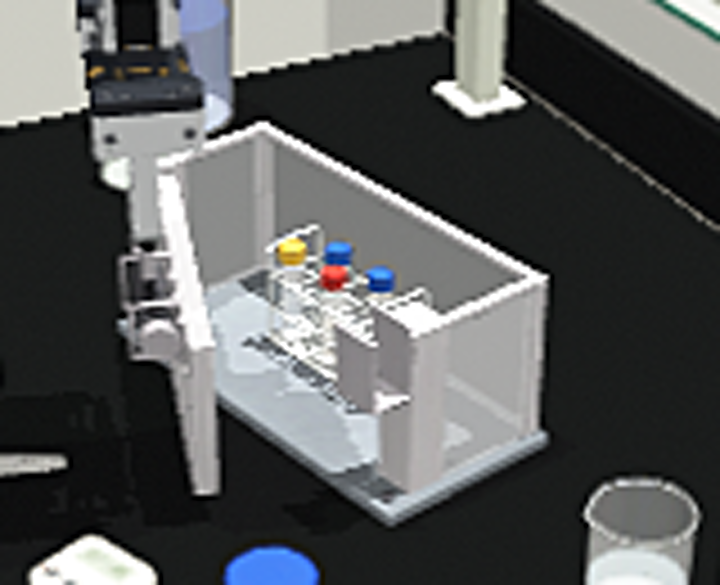

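View pics/t10.png

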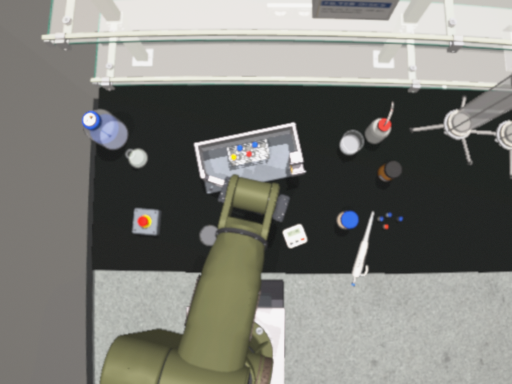

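```bash
python3 - <<'E'
from h import *
print(order.sign_off()); s=read_state(); print(s['eef_pos'],s['wrist_force'])
E
```

```text
the job is handed in; nothing more can be done
None
the job is handed in; nothing more can be done
```

The job is handed in at about 9 s on the robot's clock, with the hand holding the gate open at about 30°. I have no verdict on whether it passed.

- **Plunger:** I pressed it to its stop. The wrist force rose sharply to 54 N, and a wrist picture then showed the red head back up.
- **Bolt:** I gripped the black knob, lifted it 11 mm and drew it about 39 mm while lifted. The side picture showed the nose clear of the keeper.
- **Gate:** I swung it with the knob gripped. From the hinge position and the TCP, the angle is about 30° and the bolt is still drawn about 39 mm. The arm was still, with a spring pull of about 4 to 5 N on the fingers.
- **Bystanders:** In the last top picture the plunger is up and the bystanders in view stand where they were.

No check failed or disagreed. The gate angle and bolt draw are worked out from the hand's pose, not read from the joints.

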